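Pin back the belt tensioner of the charm polisher

ROBOT

A 7-joint arm with a two-finger parallel gripper is mounted at the origin on the work surface. World frame = base frame: x ahead of the robot, y to its left, z up, the work surface at z = 0. Lengths are in mm, angles in rad, forces in N, time in s.
With the tool pointing down it reaches from about 400 to 875 mm from the base axis. Payload 4.4 kg.
Tool frame: the origin (TCP) lies midway between the tips of the shut fingers; the grasp point (between the pads) lies 19 mm behind it; z points along the fingers, y is the line along which they close (so a half turn about z gives the same grasp; the last joint's range is limited). The gripper opens to 85 mm and grips with 20 to 120 N. Pads are 22 mm wide; open, the fingers measure 114 mm over their backs; the gripper's body (76 mm by 85 mm) begins 54 mm behind the grasp point. The pads swing forward as they close: fully open they stand 13 mm farther back than shut.
Start: joints at [1.158, 0.628, 0.038, 1.517, -0.027, 0.996, -0.02], TCP at [220.956, -611.307, 231.313] pointing down, gripper open.
Joint ranges: [-3.06, 3.06], [-0.37, 2.12], [-1.25, 1.32], [0.18, 2.47], [-1.1, 4.24], [0.23, 1.98], [-2.94, 2.94]. Speed limits (rad/s): [2.57, 2.57, 3.14, 3.14, 3.14, 3.14, 3.14].

INTERFACE

Orientations are given as [roll, pitch, yaw] about the fixed x, y, z axes, in that order (R = Rz(yaw) Ry(pitch) Rx(roll)).
In Python, from cell import read_state, get_image, finish_job gives the robot as it stands.
- The arm moves only by the tool send_rows, never from a script. Its argument "series" is a list of rows, each an object of numbers: "ax", "ay", "az": the turn, a rotation vector about the tool's x, y, z in rad; "dx", "dy", "dz": the shift along the tool's x, y, z in cm; "hand": the closure, from 0 (fully open) to 1 (shut). In form: [{"ax": .., "ay": .., "az": .., "dx": .., "dy": .., "dz": .., "hand": ..}, ...]. A call has 1 to 10 rows; each row is the pose to reach, as a shift and turn from the pose commanded when the call began, along the tool's axes at that moment; what a row does not reach only later rows make up. A row lasts 1/10 s, in which the tool goes at most 50 mm and 8.59 degrees, less where a joint would pass 70% of its speed; a pose out of reach is approached as far as the arm can. A call with a gripper value outside its range is refused whole. The fingers move at their own pace and stop on an object; the grip force is fixed at half the most. Time passes only in rows, so rows that repeat a pose let the fingers close. It gives the time, the measured TCP pose, the force, the opening and the grip force at its end, in the units of the state.
- read_state(): the state, without advancing time (a new reading comes with each control period).
- get_image(name): name is "scene" or "top" or "wrist"; returns a dict with "pixels" (384x512x3 uint8, red, green, blue), "mtx" (3x3 intrinsics, pixels), "R" (3x3) and "t" (3): a world point X has camera coordinates R X + t. Camera axes: x right, y down, z forward; pixel columns grow to the right and rows downward; lengths in mm; the calibration is good to about 2 mm. A picture is of the moment at which its call begins. There is no depth.
- finish_job(): hands the job in; it is judged then, once.
The state is a dict: "clock": time; "qpos": joint angles; "qd": joint speeds; "tau": joint torques, N m; "eef_pos": TCP position; "tool_rot": TCP orientation; "force": force on the tool from outside, world axes, zero at the start; "torque": the same for the moment, N m; "width": finger opening in mm; "gripper_force": force on a finger pad.
Only numpy, scipy, OpenCV 4.12 (cv2) and the standard library are available. Lean on these libraries where they do the work, as an engineer would, in place of code of your own. Each camera call takes 0.05 s, during which the arm holds its last target. There are 200 camera calls.

TASK

Lock back the sprung tension wheel of the little polishing machine so that a new belt can be fitted: take the red-headed locking pin from its stand, put it through the yellow eye of the wheel, and with the pin swing the wheel counter-clockwise against its spring until you feel the pin find the hidden lock hole below, somewhere in the span of the painted yellow arc. Push the pin fully home and let go so that it holds the wheel back. Work gently: do not force the pin, do not let the wheel fly back, and leave the jar and the carton where they are.

Things in the scene. Friction and masses are not known exactly. Their poses are not given: they have to be found in the camera images.
- tensioner: Tensioner of a bench polisher, fixed: dark green bed 170 x 270 x 20 mm. Origin on the wheel's upright axle, on the table; the bed reaches -85 to +85 mm in its x, -90 to +180 mm in its y; z up. On it lies a clamped steel lock plate, over that turns the light grey tension wheel (both of radius 66 mm). A drive pulley (radius 30 mm, top 66 mm above the table) stands at y = +125 mm.
- plate_top (a point): Point on the axle at the flat top of the lock plate, 44 mm above the table and 2 mm below the wheel. The plate has one lock hole, 12 mm wide, 24 mm deep, 48 mm from the axle, hidden under the wheel. It lies at a wheel turn between 0.40 and 1.25 rad; just where is not known and must be felt with the pin's tip, which can slide on the plate.
- arc_mid (a point): Middle of the arc of yellow paint on the bed, 79 mm from the axle, 21 mm above the table. The arc spans the wheel turns of 0.40 to 1.25 rad, in which the lock hole lies; this point is at 0.825 rad.
- axle (a point): Point on the wheel's axle at the height of the wheel's flat top, 58 mm above the table. A low bolt head stands 10 mm above it.
- wheel_eye (a point): Centre of the round eye, at the top face of the tension wheel (58 mm above the table): a hole of 13 mm through the 12 mm thick wheel, in a yellow patch 32 x 36 mm, 48 mm from the axle. It moves with the wheel. A black rubber roller (radius 24 mm, top 80 mm above the table) stands on the opposite side of the wheel.
- wheel (a joint): Angle of the tension wheel, rad: 0 at rest; grows as it turns counter-clockwise seen from above, up to 1.6. The spring always turns it back: it pulls with 2.6 N at the eye at 0, 5.2 N at 0.5, 9.1 N at 1.25. At rest the eye lies at -2.27 rad (from the bed's x axis towards its y axis).
- pin_grip (a point): Middle of the red square head of the locking pin (90 g), where to grip it. Head 16 x 16 mm, 42 mm tall, sides along this frame's x and y. Under it a steel collar, 20 mm across, 4 mm thick, its underside 26 mm below this point; then a round shank, 10 mm across, 36 mm long, the last 3 mm tapering to 7.6 mm. It stands upright in its stand at the start.
- pin_tip (a point): The lower end of the pin's shank, on its axis, 62 mm below pin_grip. With the pin home, the collar rests on the wheel's top and the tip is 22 mm above the table, 22 mm deep in the lock hole.
- pin_stand: Fixed wooden block 56 x 56 x 40 mm with a 13 mm hole, 26 mm deep, in the middle of its top, holding the pin; origin in the middle of its underside.
- jar: Amber jar with a brass cap, radius 27 mm, 50 mm tall, loose bystander; origin at the centre of its underside.
- carton: Orange carton 130 x 100 x 50 mm, loose bystander; origin at the centre of its underside.
- pin: The locking pin; origin at the end of its shank, z along the shank up to the head.

How it is judged:
By the outcome, as a careful person would: the job done as asked, in the order asked, and still so for the second after the job is handed in, with the robot touching nothing.
It also fails if it takes over 67 s, if anything falls off the work surface, if the arm or the gripper's body presses on something with over 40 N, if the wrist force passes 120 N, or if a joint passes its speed limit or range.

## Working session

There is one attempt and no reset: what is moved stays moved. The work goes in short steps, Python scripts to look and compute and a tool call to move; the robot and the scene stay as the last step left them, time stands still between calls to the robot, and variables do not carry over. Pictures are saved under pics/ and viewed, at most 10 in all, crops included, and the job is handed in when it is done.

Besides the shell and the picture viewer there is one more tool, called as name(argument=value, ...), one argument or row to a line, values as JSON. send_rows: Moves the arm, as the interface text tells. Its arguments: {"type":"object","properties":{"series":{"type":"array","items":{"type":"object","properties":{"ax":{"type":"number"},"ay":{"type":"number"},"az":{"type":"number"},"dx":{"type":"number"},"dy":{"type":"number"},"dz":{"type":"number"},"hand":{"type":"number"}}}}},"required":["series"]}

```bash
mkdir -p pics; ls; python3 - <<'E'
from cell import *
import cv2
print(read_state())
for n in ("scene","top"):
    i=get_image(n); cv2.imwrite(f"pics/{n}0.png",cv2.resize(i["pixels"][:,:,::-1],(800,600),interpolation=cv2.INTER_CUBIC)); print(n,i["mtx"],i["R"],i["t"])
E
```

```text
pics
{'clock': 0.0, 'qpos': array([ 1.15819725,  0.62933839,  0.03845308,  1.51839381, -0.02701278,
        0.99630911, -0.0200113 ]), 'qd': array([ 0.00042313, -0.00100734,  0.0010906 , -0.00034813, -0.00037162,
        0.00040025, -0.00039241]), 'tau': array([-3.41278192e-04, -5.63416779e+01,  1.22665476e+00, -1.93451840e+01,
        1.12134096e-02,  1.05687836e-02,  1.93411103e-05]), 'eef_pos': array([ 220.73346677, -610.68953398,  230.38606372]), 'tool_rot': array([-3.13966239e+00,  2.16001149e-05,  3.46771260e-01]), 'force': array([-0.13576992,  0.4018576 , -0.28232118]), 'torque': array([ 0.00095639, -0.03096751, -0.04386351]), 'gripper_force': 0.0, 'width': 85.40350780567887}
scene [[380.6027846   0.        254.4256096]
 [  0.        380.6027846 192.5265141]
 [  0.          0.          1.       ]] [[ 0.40331794  0.91501424 -0.00914264]
 [ 0.66972968 -0.30198071 -0.67843187]
 [-0.62353572  0.26750064 -0.73460643]] [-319.6086416  -245.39322648 1261.52101587]
top [[470.65956153   0.         254.11090052]
 [  0.         470.65956153 192.11351329]
 [  0.           0.           1.        ]] [[-0.02315023 -0.99944595 -0.02391344]
 [-0.98845281  0.02646546 -0.14919994]
 [ 0.14975015  0.02018329 -0.98851784]] [ 165.03080687  530.16168109 1034.17975627]
```

View pics/top0.png

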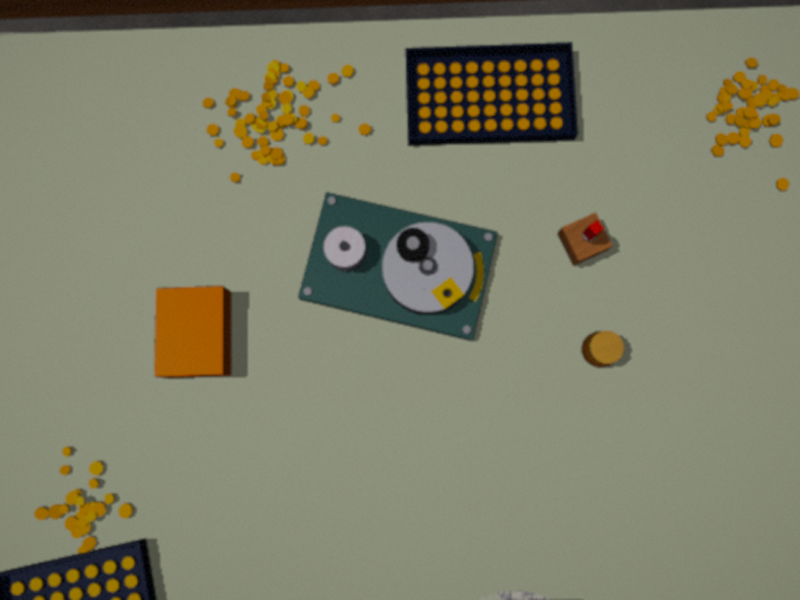

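View pics/scene0.png

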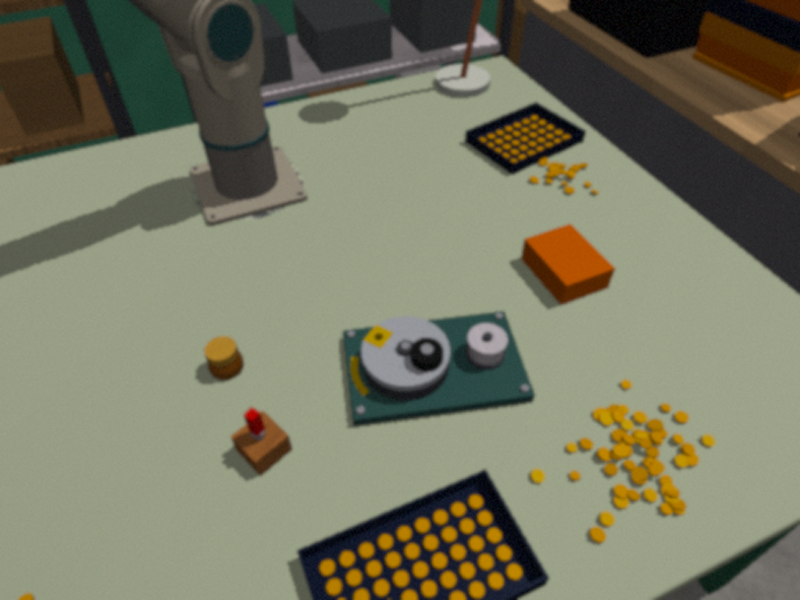

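```bash
cat > h.py <<'E'
from cell import *
import numpy as np, cv2
def ray(i,u,v):
    d=i["R"].T@np.linalg.solve(i["mtx"],[u,v,1]); return -i["R"].T@i["t"],d/np.linalg.norm(d)
def onz(i,u,v,z):
    c,d=ray(i,u,v); return c+d*(z-c[2])/d[2]
def tri(*obs):
    A=np.zeros((3,3));b=np.zeros(3)
    for i,u,v in obs:
        c,d=ray(i,u,v);P=np.eye(3)-np.outer(d,d);A+=P;b+=P@c
    X=np.linalg.solve(A,b); return X,[proj(i,X)-np.array([u,v]) for i,u,v in obs]
def proj(i,X):
    p=i["mtx"]@(i["R"]@np.asarray(X,float)+i["t"]); return p[:2]/p[2]
def crop(i,u0,v0,w,h,s):
    return cv2.resize(i["pixels"][v0:v0+h,u0:u0+w,::-1],(w*s,h*s),interpolation=cv2.INTER_CUBIC)
E
python3 - <<'E'
from h import *
t=get_image("top");s=get_image("scene")
np.savez("cal.npz",**{n+k:i[k] for n,i in(("t",t),("s",s)) for k in("mtx","R","t")})
a=np.vstack([np.hstack([crop(t,190,120,130,100,3),crop(t,350,128,65,50,6)]),np.hstack([crop(s,218,195,130,100,3),crop(s,140,250,65,50,6)])])
cv2.imwrite("pics/m1.png",a);print(a.shape)
E
```

```text
(600, 780, 3)
```

View pics/m1.png

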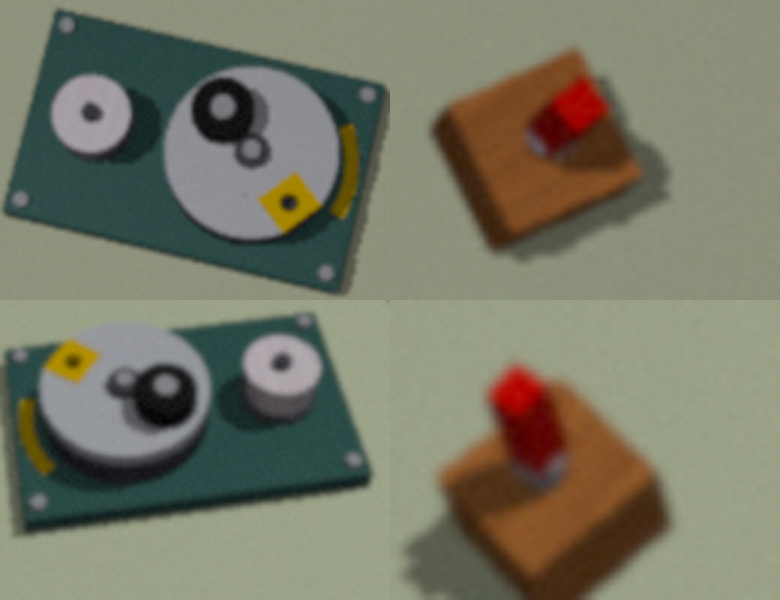

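```bash
cat > cal.py <<'E'
from h import *
z=np.load("cal.npz");T={k:z["t"+k] for k in("mtx","R","t")};S={k:z["s"+k] for k in("mtx","R","t")}
E
python3 - <<'E'
from cal import *
def c(u0,v0,s): return lambda x,y:(u0+(x+.5)/s-.5,v0+(y+.5)/s-.5)
tw,tp,sw,sp=c(190,120,3),c(350,128,6),c(218,195,3),c(140,250,6)
np.set_printoptions(precision=1,suppress=True)
for n,a,b,zz in (("eye",tw(289,202),sw(73,61),58),("axle",tw(252,151),sw(124,80),68),("pulley",tw(91,112),sw(282,62),66),("pinhead top",tp(191,107),sp(128,91),14+36+4+42)):
    X,r=tri((T,*a),(S,*b)); print(n,X,*r,onz(T,*a,zz),onz(S,*b,zz))
P=[onz(T,*tw(*p),20) for p in((57,11),(385,86),(342,293),(6,214))]
print("bed",*P,np.mean(P,0),[np.linalg.norm(P[i]-P[i-1]) for i in range(4)])
Q=[onz(T,*tp(*p),40) for p in((55,108),(188,50),(250,172),(110,245))]
print("stand",*Q,np.mean(Q,0),[np.linalg.norm(Q[i]-Q[i-1]) for i in range(4)])
# stand scene
Q=[onz(S,*sp(*p),40) for p in((50,177),(177,80),(266,170),(144,275))]
print("stand S",*Q,np.mean(Q,0),[np.linalg.norm(Q[i]-Q[i-1]) for i in range(4)])
for p in (P,): 
  e=p[1]-p[0]; print("bed -y dir",np.arctan2(e[1],e[0]))
E
```

```text
eye [541.2  79.3  58.8] [0.1 0. ] [ 0.1 -0. ] [541.4  79.4  58. ] [540.6  79.4  58. ]
axle [579.7 106.1  65.1] [0. 0.] [ 0. -0.] [579.1 106.2  68. ] [581.8 105.1  68. ]
pulley [613.2 226.6  64. ] [0.1 0. ] [ 0.1 -0. ] [612.9 226.6  66. ] [614.5 225.4  66. ]
pinhead top [ 621.9 -130.4   95.2] [-0. -0.] [-0.  0.] [ 621.7 -130.3   96. ] [ 622.5 -130.3   96. ]
bed [706.6 257.   20. ] [637.8  -0.9  20. ] [475.5  39.2  20. ] [544.  298.3  20. ] [591.  148.4  20. ] [np.float64(167.80623396178532), np.float64(266.90462224084524), np.float64(167.1388717946609), np.float64(268.03093852494777)]
stand [636.7 -92.6  40. ] [ 658.1 -145.    40. ] [ 609.3 -165.6   40. ] [ 582.3 -110.5   40. ] [ 621.6 -128.4   40. ] [np.float64(57.18695824767842), np.float64(56.58488801324393), np.float64(52.95551114542115), np.float64(61.29276692242289)]
stand S [ 607.1 -165.4   40. ] [ 586.5 -113.7   40. ] [635.8 -94.6  40. ] [ 657.9 -144.6   40. ] [ 621.8 -129.6   40. ] [np.float64(54.85019273465979), np.float64(55.69751321466258), np.float64(52.80211463883448), np.float64(54.66565207598932)]
bed -y dir -1.8316691572927688
```

send_rows(
  series=[
    {"dx": 4,"dy": -2.4,"dz": 0.6},
    {"dx": 8.5,"dy": -5,"dz": 1.2},
    {"dx": 13,"dy": -7.6,"dz": 1.9},
    {"dx": 17.5,"dy": -10.2,"dz": 2.6},
    {"dx": 22,"dy": -12.8,"dz": 3.3},
    {"dx": 26.5,"dy": -15.4,"dz": 4},
    {"dx": 31,"dy": -18,"dz": 4.6},
    {"dx": 35.5,"dy": -20.7,"dz": 5.3},
    {"dx": 40,"dy": -23.4,"dz": 6},
    {"dx": 43,"dy": -25,"dz": 6.4},
  ],
)

```text
invalid input at $.series[0]: expected keys ax, ay, az, dx, dy, dz, hand
```

send_rows(
  series=[
    {"dx": 4,"dy": -2.3,"dz": 0.6,"az": -0.02},
    {"dx": 7,"dy": -4.2,"dz": 1.1,"az": -0.03},
    {"dx": 9.5,"dy": -5.6,"dz": 1.5,"az": -0.038},
    {"dx": 11.06,"dy": -6.63,"dz": 1.73,"az": -0.038},
    {"dx": 11.06,"dy": -6.63,"dz": 1.73,"az": -0.038},
    {"dx": 11.06,"dy": -6.63,"dz": 1.73,"az": -0.038},
    {"dx": 11.06,"dy": -6.63,"dz": 1.73,"az": -0.038},
  ],
)

```text
invalid input at $.series[0]: expected keys ax, ay, az, dx, dy, dz, hand
```

```bash
python3 - <<'E'
from h import *
s=read_state();print({k:s[k] for k in("clock","eef_pos","tool_rot","force")})
i=get_image("wrist");cv2.imwrite("pics/w1.png",crop(i,0,0,512,384,1));print(proj(i,[621.8,-130,96]),proj(i,[621.8,-130,40]))
np.savez("w1.npz",**{k:i[k] for k in("mtx","R","t")})
E
```

```text
{'clock': 0.2, 'eef_pos': array([ 220.83280294, -610.94653168,  230.75311366]), 'tool_rot': array([-3.14044761e+00,  1.07470361e-05,  3.46830384e-01]), 'force': array([-0.75675955, -0.02584361, -0.607703  ])}
[ -544.41226495 -1121.7159268 ] [-298.00425514 -745.50049305]
```

View pics/w1.png

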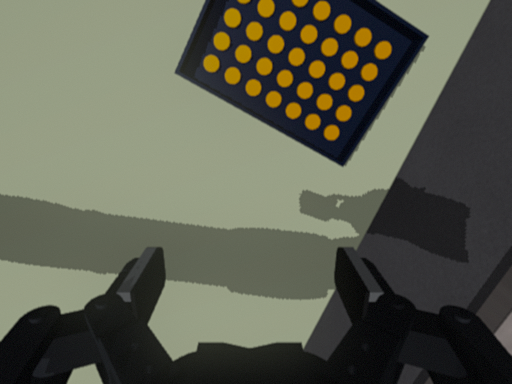

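The rows were refused (all keys are needed), so the wrist view only shows the start place: a tray at (300,70) and nothing of the task.

send_rows(
  series=[
    {"ax": 0,"ay": 0,"az": 0,"hand": 0,"dx": 4,"dy": -2.4,"dz": 0.6},
    {"ax": 0,"ay": 0,"az": 0,"hand": 0,"dx": 8.5,"dy": -5,"dz": 1.2},
    {"ax": 0,"ay": 0,"az": 0,"hand": 0,"dx": 13,"dy": -7.6,"dz": 1.9},
    {"ax": 0,"ay": 0,"az": 0,"hand": 0,"dx": 17.5,"dy": -10.2,"dz": 2.6},
    {"ax": 0,"ay": 0,"az": 0,"hand": 0,"dx": 22,"dy": -12.8,"dz": 3.3},
    {"ax": 0,"ay": 0,"az": 0,"hand": 0,"dx": 26,"dy": -15.2,"dz": 4},
    {"ax": 0,"ay": 0,"az": 0,"hand": 0,"dx": 30,"dy": -17.5,"dz": 4.6},
    {"ax": 0,"ay": 0,"az": 0,"hand": 0,"dx": 34,"dy": -20,"dz": 5.3},
    {"ax": 0,"ay": 0,"az": 0,"hand": 0,"dx": 38,"dy": -22.5,"dz": 6},
    {"ax": 0,"ay": 0,"az": 0,"hand": 0,"dx": 42,"dy": -25,"dz": 6.4},
  ],
)

```text
clock: 1.25
eef_pos: [531.9, -231.4, 166.8]
tool_rot: [-3.141, 0.0, 0.347]
force: [0.8, -0.7, -0.2]
width: 85.4
gripper_force: 0.0
```

send_rows(
  series=[
    {"ax": 0,"ay": 0,"az": -0.02,"hand": 0,"dx": 4,"dy": -2.3,"dz": 0.6},
    {"ax": 0,"ay": 0,"az": -0.03,"hand": 0,"dx": 8,"dy": -4.4,"dz": 1.1},
    {"ax": 0,"ay": 0,"az": -0.038,"hand": 0,"dx": 10.5,"dy": -5.8,"dz": 1.5},
    {"ax": 0,"ay": 0,"az": -0.038,"hand": 0,"dx": 12.06,"dy": -6.63,"dz": 1.73},
    {"ax": 0,"ay": 0,"az": -0.038,"hand": 0,"dx": 12.06,"dy": -6.63,"dz": 1.73},
    {"ax": 0,"ay": 0,"az": -0.038,"hand": 0,"dx": 12.06,"dy": -6.63,"dz": 1.73},
    {"ax": 0,"ay": 0,"az": -0.038,"hand": 0,"dx": 12.06,"dy": -6.63,"dz": 1.73},
    {"ax": 0,"ay": 0,"az": -0.038,"hand": 0,"dx": 12.06,"dy": -6.63,"dz": 1.73},
  ],
)

```text
clock: 2.05
eef_pos: [620.9, -132.4, 150.4]
tool_rot: [3.141, 0.001, 0.382]
force: [0.5, 0.3, 0.1]
width: 85.6
gripper_force: 0.0
```

```bash
python3 - <<'E'
from h import *
s=read_state();print({k:s[k] for k in("clock","eef_pos","tool_rot","force")})
i=get_image("wrist");cv2.imwrite("pics/w2.png",crop(i,0,0,512,384,1));print(proj(i,[621.8,-130,96]),proj(i,[621.8,-130,40]))
np.savez("w1.npz",**{k:i[k] for k in("mtx","R","t")})
E
```

```text
{'clock': 2.05, 'eef_pos': array([ 620.90743311, -132.43713727,  150.41990977]), 'tool_rot': array([3.14070778e+00, 6.08777380e-04, 3.81590197e-01]), 'force': array([0.45868454, 0.32929065, 0.10839371])}
[246.64024205 210.22315378] [247.18920679 186.31142819]
```

View pics/w2.png

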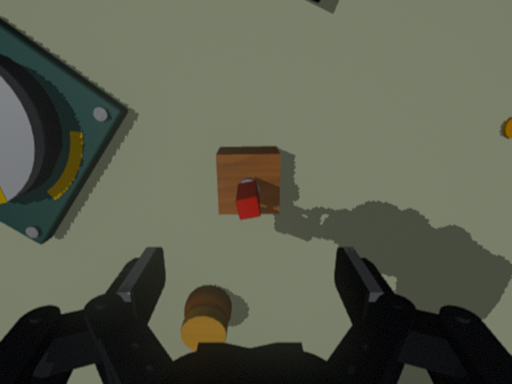

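The stand (249,180) is square to the tool; the head (248,205) seems slightly turned, so I enlarge it.

```bash
python3 - <<'E'
from h import *
i=get_image("wrist");cv2.imwrite("pics/w3.png",crop(i,205,140,90,85,7))
E
```

```text
(no output)
```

View pics/w3.png

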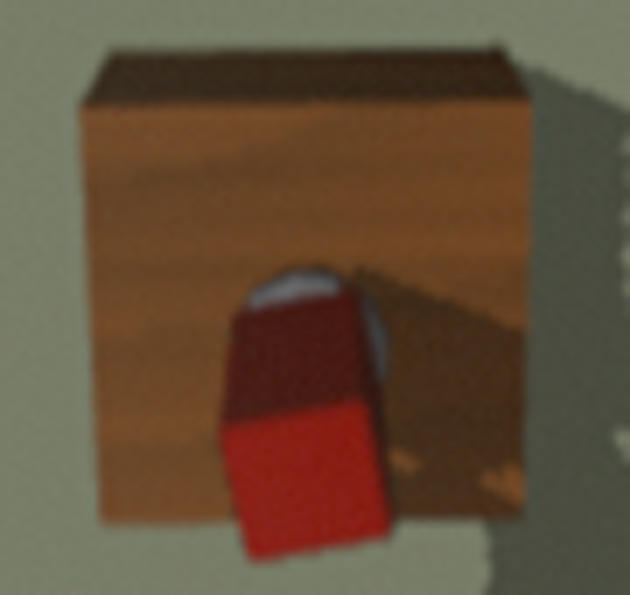

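```bash
python3 - <<'E'
from h import *
z=np.load("w1.npz");W={k:z[k] for k in z}
f=lambda x,y:(205+(x+.5)/7-.5,140+(y+.5)/7-.5)
P=np.array([onz(W,*f(*p),97) for p in((223,430),(363,400),(390,535),(250,560))]);print(P,P.mean(0))
for k in range(4):
    e=P[k]-P[k-1];print(np.linalg.norm(e),np.arctan2(e[1],e[0])%(np.pi/2))
Q=np.array([onz(W,*f(*p),40) for p in((80,103),(532,98),(523,520),(100,523))]);print(Q.mean(0))
E
```

```text
[[ 626.00998116 -120.62196364   97.        ]
 [ 634.19062475 -132.44567334   97.        ]
 [ 621.67380888 -140.54787838   97.        ]
 [ 613.76823187 -128.29600784   97.        ]] [ 623.91066167 -130.4778808    97.        ]
14.448231035486975 0.5599463536912445
14.377866350117344 0.6052586502204153
14.910278537387466 0.5744787594674952
14.581031504062084 0.573032094389426
[ 623.42550678 -130.78506203   40.        ]
```

```bash
python3 - <<'E'
from h import *
for k in range(4):
    s=read_state();print(s["clock"],s["eef_pos"],s["tool_rot"]); get_image("top")
E
```

```text
2.15 [ 621.31612363 -131.56378849  150.38543325] [3.14109502e+00 8.83416015e-05 3.82669690e-01]
2.2 [ 621.49955921 -131.19613492  150.3274473 ] [ 3.14120424e+00 -5.46677891e-05  3.83268019e-01]
2.25 [ 621.60770269 -130.88785144  150.25608087] [ 3.14133574e+00 -1.06389183e-04  3.83595498e-01]
2.3 [ 621.706827   -130.6095116   150.23162856] [ 3.14143441e+00 -1.70108701e-04  3.84054256e-01]
```

send_rows(
  series=[
    {"ax": 0,"ay": 0,"az": -0.1,"hand": 0,"dx": 0.07,"dy": 0.06,"dz": 0.5},
    {"ax": 0,"ay": 0,"az": -0.195,"hand": 0,"dx": 0.07,"dy": 0.06,"dz": 1.5},
    {"ax": 0,"ay": 0,"az": -0.195,"hand": 0,"dx": 0.07,"dy": 0.06,"dz": 3.5},
    {"ax": 0,"ay": 0,"az": -0.195,"hand": 0,"dx": 0.07,"dy": 0.06,"dz": 5.5},
    {"ax": 0,"ay": 0,"az": -0.195,"hand": 0,"dx": 0.07,"dy": 0.06,"dz": 7.5},
    {"ax": 0,"ay": 0,"az": -0.195,"hand": 0,"dx": 0.07,"dy": 0.06,"dz": 8.7},
    {"ax": 0,"ay": 0,"az": -0.195,"hand": 0,"dx": 0.07,"dy": 0.06,"dz": 9.2},
    {"ax": 0,"ay": 0,"az": -0.195,"hand": 0,"dx": 0.07,"dy": 0.06,"dz": 9.2},
    {"ax": 0,"ay": 0,"az": -0.195,"hand": 0,"dx": 0.07,"dy": 0.06,"dz": 9.2},
    {"ax": 0,"ay": 0,"az": -0.195,"hand": 0,"dx": 0.07,"dy": 0.06,"dz": 9.2},
  ],
)

```text
clock: 3.35
eef_pos: [623.5, -130.5, 59.0]
tool_rot: [3.14, -0.001, 0.58]
force: [0.4, -0.1, -0.2]
width: 85.5
gripper_force: 0.0
```

send_rows(
  series=[
    {"ax": 0,"ay": 0,"az": 0,"hand": 0.5,"dx": 0,"dy": 0,"dz": 0},
    {"ax": 0,"ay": 0,"az": 0,"hand": 0.65,"dx": 0,"dy": 0,"dz": 0},
    {"ax": 0,"ay": 0,"az": 0,"hand": 0.75,"dx": 0,"dy": 0,"dz": 0},
    {"ax": 0,"ay": 0,"az": 0,"hand": 1,"dx": 0,"dy": 0,"dz": 0},
    {"ax": 0,"ay": 0,"az": 0,"hand": 1,"dx": 0,"dy": 0,"dz": 0},
    {"ax": 0,"ay": 0,"az": 0,"hand": 1,"dx": 0,"dy": 0,"dz": 0},
    {"ax": 0,"ay": 0,"az": 0,"hand": 1,"dx": 0,"dy": 0,"dz": 0},
    {"ax": 0,"ay": 0,"az": 0,"hand": 1,"dx": 0,"dy": 0,"dz": 0},
  ],
)

```text
clock: 4.15
eef_pos: [622.8, -130.4, 58.2]
tool_rot: [3.142, -0.0, 0.58]
force: [0.3, -0.1, 2.0]
width: 15.0
gripper_force: 58.3
```

send_rows(
  series=[
    {"ax": 0,"ay": 0,"az": 0,"hand": 1,"dx": 0,"dy": 0,"dz": -0.5},
    {"ax": 0,"ay": 0,"az": 0,"hand": 1,"dx": 0,"dy": 0,"dz": -1.3},
    {"ax": 0,"ay": 0,"az": 0,"hand": 1,"dx": 0,"dy": 0,"dz": -2.4},
    {"ax": 0,"ay": 0,"az": 0,"hand": 1,"dx": 0,"dy": 0,"dz": -3.6},
    {"ax": 0,"ay": 0,"az": 0,"hand": 1,"dx": 0,"dy": 0,"dz": -5},
    {"ax": 0,"ay": 0,"az": 0,"hand": 1,"dx": 0,"dy": 0,"dz": -6.5},
    {"ax": 0,"ay": 0,"az": 0,"hand": 1,"dx": 0,"dy": 0,"dz": -7.5},
    {"ax": 0,"ay": 0,"az": 0,"hand": 1,"dx": 0,"dy": 0,"dz": -7.5},
    {"ax": 0,"ay": 0,"az": 0,"hand": 1,"dx": 0,"dy": 0,"dz": -7.5},
  ],
)

```text
clock: 5.05
eef_pos: [622.7, -130.4, 133.3]
tool_rot: [3.141, -0.0, 0.58]
force: [0.1, -0.2, -1.6]
width: 15.4
gripper_force: 58.4
```

send_rows(
  series=[
    {"ax": 0,"ay": 0,"az": 0,"hand": 1,"dx": 0.4,"dy": -2,"dz": 0},
    {"ax": 0,"ay": 0,"az": 0,"hand": 1,"dx": 1.1,"dy": -5,"dz": 0},
    {"ax": 0,"ay": 0,"az": 0,"hand": 1,"dx": 1.8,"dy": -8.5,"dz": 0},
    {"ax": 0,"ay": 0,"az": 0,"hand": 1,"dx": 2.5,"dy": -12,"dz": 0},
    {"ax": 0,"ay": 0,"az": 0,"hand": 1,"dx": 3.2,"dy": -15.5,"dz": 0},
    {"ax": 0,"ay": 0,"az": 0,"hand": 1,"dx": 4,"dy": -19,"dz": 0},
    {"ax": 0,"ay": 0,"az": 0,"hand": 1,"dx": 4.4,"dy": -21,"dz": 0},
    {"ax": 0,"ay": 0,"az": 0,"hand": 1,"dx": 4.6,"dy": -21.97,"dz": 0},
    {"ax": 0,"ay": 0,"az": 0,"hand": 1,"dx": 4.6,"dy": -21.97,"dz": 0},
    {"ax": 0,"ay": 0,"az": 0,"hand": 1,"dx": 4.6,"dy": -21.97,"dz": 0},
  ],
)

```text
clock: 6.05
eef_pos: [541.3, 77.1, 132.8]
tool_rot: [3.141, 0.001, 0.578]
force: [-0.5, -0.5, -0.5]
width: 15.6
gripper_force: 58.6
```

send_rows(
  series=[
    {"ax": 0,"ay": 0,"az": 0,"hand": 1,"dx": 0,"dy": 0,"dz": 0.5},
    {"ax": 0,"ay": 0,"az": 0,"hand": 1,"dx": 0,"dy": 0,"dz": 1},
    {"ax": 0,"ay": 0,"az": 0,"hand": 1,"dx": 0,"dy": 0,"dz": 1.5},
    {"ax": 0,"ay": 0,"az": 0,"hand": 1,"dx": 0,"dy": 0,"dz": 1.7},
    {"ax": 0,"ay": 0,"az": 0,"hand": 1,"dx": 0,"dy": 0,"dz": 1.7},
    {"ax": 0,"ay": 0,"az": 0,"hand": 1,"dx": 0,"dy": 0,"dz": 1.7},
    {"ax": 0,"ay": 0,"az": 0,"hand": 1,"dx": 0,"dy": 0,"dz": 1.7},
    {"ax": 0,"ay": 0,"az": 0,"hand": 1,"dx": 0,"dy": 0,"dz": 1.7},
  ],
)

```text
clock: 6.85
eef_pos: [541.0, 78.7, 116.3]
tool_rot: [3.141, -0.0, 0.58]
force: [-0.2, 0.6, -1.2]
width: 15.5
gripper_force: 58.6
```

```bash
python3 - <<'E'
from h import *
s=read_state();print({k:s[k] for k in("clock","eef_pos","tool_rot","force","width")})
t=get_image("top");c=get_image("scene");w=get_image("wrist")
np.savez("w2.npz",**{k:w[k] for k in("mtx","R","t")})
a=np.zeros((600,800,3),np.uint8)
a[:300,:400]=crop(t,250,150,80,60,5);a[300:,:400]=crop(c,215,180,80,60,5)
p=proj(w,[540.8,78.7,58]).astype(int);print(p,[proj(w,[540.8,78.7,z]) for z in(58,74)])
u,v=p[0]-40,min(p[1]-60,384-120); print(u,v)
a[:,400:]=crop(w,u,v,80,120,5)
cv2.imwrite("pics/m2.png",a)
E
```

```text
{'clock': 6.85, 'eef_pos': array([541.0385094 ,  78.70852277, 116.25935374]), 'tool_rot': array([ 3.14140067e+00, -4.76592762e-04,  5.79967115e-01]), 'force': array([-0.21181948,  0.59293536, -1.18040157]), 'width': 15.531729304836007}
[248 210] [array([248.95173539, 210.6572385 ]), array([248.90258294, 219.68144411])]
208 150
```

View pics/m2.png

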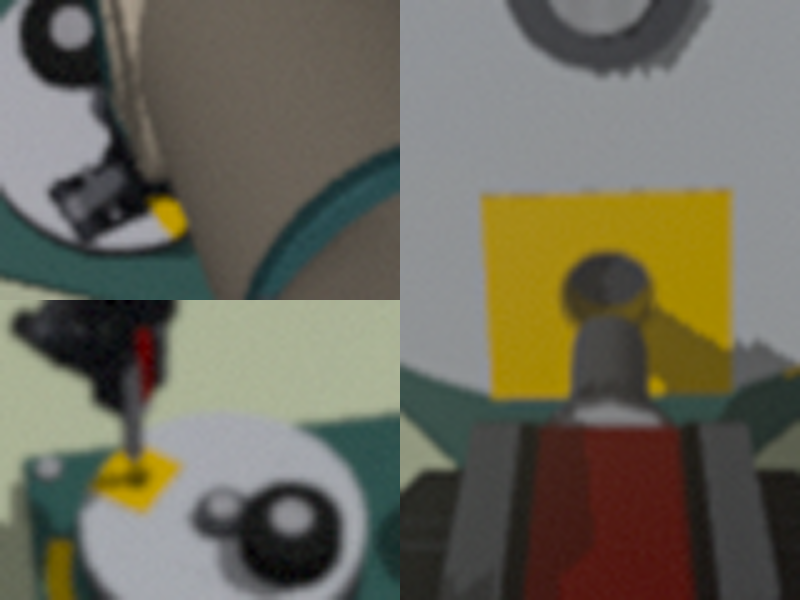

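The tip is about 1 mm short of the eye's centre (wrist crop: eye centre (607,289), tip (610,345), at 15 mm height difference). I correct and enter.

send_rows(
  series=[
    {"ax": 0,"ay": 0,"az": 0,"hand": 1,"dx": 0.12,"dy": -0.03,"dz": 0},
    {"ax": 0,"ay": 0,"az": 0,"hand": 1,"dx": 0.12,"dy": -0.03,"dz": 0.4},
    {"ax": 0,"ay": 0,"az": 0,"hand": 1,"dx": 0.12,"dy": -0.03,"dz": 0.8},
    {"ax": 0,"ay": 0,"az": 0,"hand": 1,"dx": 0.12,"dy": -0.03,"dz": 1.1},
    {"ax": 0,"ay": 0,"az": 0,"hand": 1,"dx": 0.12,"dy": -0.03,"dz": 1.3},
    {"ax": 0,"ay": 0,"az": 0,"hand": 1,"dx": 0.12,"dy": -0.03,"dz": 1.5},
    {"ax": 0,"ay": 0,"az": 0,"hand": 1,"dx": 0.12,"dy": -0.03,"dz": 1.7},
    {"ax": 0,"ay": 0,"az": 0,"hand": 1,"dx": 0.12,"dy": -0.03,"dz": 1.8},
    {"ax": 0,"ay": 0,"az": 0,"hand": 1,"dx": 0.12,"dy": -0.03,"dz": 1.8},
    {"ax": 0,"ay": 0,"az": 0,"hand": 1,"dx": 0.12,"dy": -0.03,"dz": 1.8},
  ],
)

```text
clock: 8.0
eef_pos: [541.8, 79.5, 98.1]
tool_rot: [3.142, -0.0, 0.58]
force: [0.3, 0.2, -0.4]
width: 15.3
gripper_force: 58.6
```

send_rows(
  series=[
    {"ax": 0,"ay": 0,"az": 0,"hand": 1,"dx": 0,"dy": 0,"dz": 0.2},
    {"ax": 0,"ay": 0,"az": 0,"hand": 1,"dx": 0,"dy": 0,"dz": 0.4},
    {"ax": 0,"ay": 0,"az": 0,"hand": 1,"dx": 0,"dy": 0,"dz": 0.6},
    {"ax": 0,"ay": 0,"az": 0,"hand": 1,"dx": 0,"dy": 0,"dz": 0.8},
    {"ax": 0,"ay": 0,"az": 0,"hand": 1,"dx": 0,"dy": 0,"dz": 0.9},
    {"ax": 0,"ay": 0,"az": 0,"hand": 1,"dx": 0,"dy": 0,"dz": 0.9},
    {"ax": 0,"ay": 0,"az": 0,"hand": 1,"dx": 0,"dy": 0,"dz": 0.9},
  ],
)

```text
clock: 8.7
eef_pos: [541.7, 79.5, 89.0]
tool_rot: [-3.142, -0.0, 0.58]
force: [0.7, 0.4, -1.3]
width: 15.4
gripper_force: 58.6
```

send_rows(
  series=[
    {"ax": 0,"ay": 0,"az": 0,"hand": 1,"dx": 0,"dy": 0,"dz": 0.1},
    {"ax": 0,"ay": 0,"az": 0,"hand": 1,"dx": 0,"dy": 0,"dz": 0.2},
    {"ax": 0,"ay": 0,"az": 0,"hand": 1,"dx": 0,"dy": 0,"dz": 0.3},
    {"ax": 0,"ay": 0,"az": 0,"hand": 1,"dx": 0,"dy": 0,"dz": 0.3},
    {"ax": 0,"ay": 0,"az": 0,"hand": 1,"dx": 0,"dy": 0,"dz": 0.3},
  ],
)

```text
clock: 9.2
eef_pos: [542.1, 79.6, 87.9]
tool_rot: [3.141, -0.001, 0.58]
force: [-3.3, -0.3, 15.3]
width: 15.2
gripper_force: 60.8
```

send_rows(
  series=[
    {"ax": 0,"ay": 0,"az": 0,"hand": 1,"dx": 0,"dy": 0,"dz": -0.25},
    {"ax": 0,"ay": 0,"az": 0,"hand": 1,"dx": 0.1,"dy": 0,"dz": -0.25},
    {"ax": 0,"ay": 0,"az": 0,"hand": 1,"dx": 0.2,"dy": 0,"dz": -0.25},
    {"ax": 0,"ay": 0,"az": 0,"hand": 1,"dx": 0.3,"dy": 0,"dz": -0.25},
    {"ax": 0,"ay": 0,"az": 0,"hand": 1,"dx": 0.3,"dy": 0,"dz": -0.25},
    {"ax": 0,"ay": 0,"az": 0,"hand": 1,"dx": 0.3,"dy": 0,"dz": -0.25},
  ],
)

```text
clock: 9.8
eef_pos: [543.0, 80.4, 88.1]
tool_rot: [-3.141, 0.003, 0.579]
force: [-3.7, -2.2, 1.9]
width: 14.8
gripper_force: 58.8
```

send_rows(
  series=[
    {"ax": 0,"ay": 0,"az": 0,"hand": 1,"dx": -0.1,"dy": 0,"dz": 0},
    {"ax": 0,"ay": 0,"az": 0,"hand": 1,"dx": -0.3,"dy": 0,"dz": 0},
    {"ax": 0,"ay": 0,"az": 0,"hand": 1,"dx": -0.5,"dy": 0,"dz": 0},
    {"ax": 0,"ay": 0,"az": 0,"hand": 1,"dx": -0.6,"dy": 0,"dz": 0},
    {"ax": 0,"ay": 0,"az": 0,"hand": 1,"dx": -0.6,"dy": 0,"dz": 0},
    {"ax": 0,"ay": 0,"az": 0,"hand": 1,"dx": -0.6,"dy": 0,"dz": 0},
  ],
)

```text
clock: 10.4
eef_pos: [540.0, 78.4, 88.7]
tool_rot: [3.141, -0.002, 0.58]
force: [1.0, 1.2, -1.3]
width: 15.4
gripper_force: 58.4
```

send_rows(
  series=[
    {"ax": 0,"ay": 0,"az": 0,"hand": 1,"dx": -0.1,"dy": 0,"dz": 0},
    {"ax": 0,"ay": 0,"az": 0,"hand": 1,"dx": -0.1,"dy": 0,"dz": 0},
    {"ax": 0,"ay": 0,"az": 0,"hand": 1,"dx": -0.1,"dy": 0,"dz": 0},
    {"ax": 0,"ay": 0,"az": 0,"hand": 1,"dx": -0.1,"dy": 0,"dz": 0},
  ],
)

```text
clock: 10.8
eef_pos: [539.8, 78.2, 88.8]
tool_rot: [3.141, -0.003, 0.58]
force: [4.4, 3.7, -3.7]
width: 15.6
gripper_force: 58.4
```

```bash
cat > arc.py <<'E'
import numpy as np
np.set_printoptions(precision=2,suppress=True)
A=np.array([580.6,106.6]);yaw=.580
ex=np.array([np.cos(yaw),np.sin(yaw)]);ey=np.array([np.sin(yaw),-np.cos(yaw)])
P=lambda f:A+48*np.array([np.cos(f-2.531),np.sin(f-2.531)])
def tool(d): return np.array([d@ex,d@ey])/10
E
python3 - <<'E'
from arc import *
from scipy.spatial.transform import Rotation as R
def f(y,dx,dy): return np.array([np.cos(y)*dx+np.sin(y)*dy,np.sin(y)*dx-np.cos(y)*dy])
p=np.array([220.956,-611.307])+f(.347,540.6,-316.3)+f(.385,.7,.6)+f(.58,46+1.2-4,-219.7-.3);print(p)
print("P0",P(0))
for k in np.arange(0,1.45,.05): print(round(k,2),P(k),tool(P(k)-p), tool(P(k+.05)-P(k)))
E
```

```text
[538.21  77.39]
P0 [541.27  79.08]
0.0 [541.27  79.08] [0.35 0.03] [0.01 0.24]
0.05 [542.7   77.15] [0.36 0.27] [0.03 0.24]
0.1 [544.22  75.29] [0.39 0.5 ] [0.04 0.24]
0.15 [545.83  73.51] [0.42 0.74] [0.05 0.23]
0.2 [547.52  71.81] [0.47 0.98] [0.06 0.23]
0.25 [549.3   70.21] [0.53 1.21] [0.07 0.23]
0.3 [551.16  68.69] [0.61 1.44] [0.08 0.22]
0.35 [553.09  67.26] [0.69 1.66] [0.09 0.22]
0.4 [555.09  65.94] [0.78 1.88] [0.11 0.22]
0.45 [557.16  64.71] [0.89 2.1 ] [0.12 0.21]
0.5 [559.28  63.59] [1.01 2.31] [0.13 0.2 ]
0.55 [561.46  62.58] [1.13 2.51] [0.14 0.2 ]
0.6 [563.68  61.68] [1.27 2.71] [0.15 0.19]
0.65 [565.95  60.89] [1.42 2.9 ] [0.16 0.18]
0.7 [568.25  60.22] [1.57 3.08] [0.16 0.17]
0.75 [570.58  59.66] [1.74 3.26] [0.17 0.17]
0.8 [572.94  59.21] [1.91 3.42] [0.18 0.16]
0.85 [575.32  58.89] [2.09 3.58] [0.19 0.15]
0.9 [577.71  58.69] [2.28 3.73] [0.2  0.14]
0.95 [580.11  58.6 ] [2.48 3.87] [0.2  0.13]
1.0 [582.51  58.64] [2.68 4.  ] [0.21 0.12]
1.05 [584.9   58.79] [2.89 4.11] [0.21 0.11]
1.1 [587.29  59.07] [3.1  4.22] [0.22 0.1 ]
1.15 [589.66  59.46] [3.32 4.32] [0.22 0.09]
1.2 [592.    59.97] [3.54 4.4 ] [0.23 0.07]
1.25 [594.32  60.6 ] [3.77 4.48] [0.23 0.06]
1.3 [596.6   61.34] [4.   4.54] [0.23 0.05]
1.35 [598.84  62.2 ] [4.24 4.59] [0.24 0.04]
1.4 [601.04  63.17] [4.48 4.63] [0.24 0.03]
```

send_rows(
  series=[
    {"ax": 0,"ay": 0,"az": 0,"hand": 1,"dx": 0.35,"dy": 0.03,"dz": 0},
    {"ax": 0,"ay": 0,"az": 0,"hand": 1,"dx": 0.36,"dy": 0.27,"dz": 0},
    {"ax": 0,"ay": 0,"az": 0,"hand": 1,"dx": 0.39,"dy": 0.5,"dz": 0},
    {"ax": 0,"ay": 0,"az": 0,"hand": 1,"dx": 0.42,"dy": 0.74,"dz": 0},
    {"ax": 0,"ay": 0,"az": 0,"hand": 1,"dx": 0.47,"dy": 0.98,"dz": 0},
    {"ax": 0,"ay": 0,"az": 0,"hand": 1,"dx": 0.53,"dy": 1.21,"dz": 0},
    {"ax": 0,"ay": 0,"az": 0,"hand": 1,"dx": 0.61,"dy": 1.44,"dz": 0},
    {"ax": 0,"ay": 0,"az": 0,"hand": 1,"dx": 0.69,"dy": 1.66,"dz": 0},
    {"ax": 0,"ay": 0,"az": 0,"hand": 1,"dx": 0.74,"dy": 1.77,"dz": 0},
    {"ax": 0,"ay": 0,"az": 0,"hand": 1,"dx": 0.74,"dy": 1.77,"dz": 0},
  ],
)

```text
clock: 11.8
eef_pos: [553.9, 66.9, 88.3]
tool_rot: [-3.141, 0.001, 0.58]
force: [-2.1, 3.7, -0.3]
width: 15.3
gripper_force: 58.6
```

send_rows(
  series=[
    {"ax": 0,"ay": 0,"az": 0,"hand": 1,"dx": 0,"dy": 0,"dz": 0},
    {"ax": 0,"ay": 0,"az": 0,"hand": 1,"dx": 0,"dy": 0,"dz": 0},
    {"ax": 0,"ay": 0,"az": 0,"hand": 1,"dx": 0,"dy": 0,"dz": 0.1},
    {"ax": 0,"ay": 0,"az": 0,"hand": 1,"dx": 0,"dy": 0,"dz": 0.17},
    {"ax": 0,"ay": 0,"az": 0,"hand": 1,"dx": 0,"dy": 0,"dz": 0.17},
    {"ax": 0,"ay": 0,"az": 0,"hand": 1,"dx": 0,"dy": 0,"dz": 0.17},
  ],
)

```text
clock: 12.4
eef_pos: [553.9, 67.0, 88.0]
tool_rot: [-3.141, 0.0, 0.58]
force: [-5.3, 3.9, 10.8]
width: 14.8
gripper_force: 60.3
```

send_rows(
  series=[
    {"ax": 0,"ay": 0,"az": 0,"hand": 1,"dx": 0.045,"dy": 0.11,"dz": 0},
    {"ax": 0,"ay": 0,"az": 0,"hand": 1,"dx": 0.1,"dy": 0.22,"dz": 0},
    {"ax": 0,"ay": 0,"az": 0,"hand": 1,"dx": 0.155,"dy": 0.33,"dz": 0},
    {"ax": 0,"ay": 0,"az": 0,"hand": 1,"dx": 0.215,"dy": 0.435,"dz": 0},
    {"ax": 0,"ay": 0,"az": 0,"hand": 1,"dx": 0.215,"dy": 0.435,"dz": 0},
  ],
)

```text
clock: 12.9
eef_pos: [554.6, 66.7, 87.9]
tool_rot: [-3.135, 0.005, 0.581]
force: [-10.1, 7.5, 16.4]
width: 15.2
gripper_force: 61.3
```

send_rows(
  series=[
    {"ax": 0,"ay": 0,"az": 0,"hand": 1,"dx": 0,"dy": 0,"dz": -0.05},
    {"ax": 0,"ay": 0,"az": 0,"hand": 1,"dx": 0,"dy": 0,"dz": -0.09},
    {"ax": 0,"ay": 0,"az": 0,"hand": 1,"dx": 0,"dy": 0,"dz": -0.09},
    {"ax": 0,"ay": 0,"az": 0,"hand": 1,"dx": 0,"dy": 0,"dz": -0.09},
  ],
)

```text
clock: 13.3
eef_pos: [554.9, 66.4, 88.0]
tool_rot: [-3.136, 0.004, 0.581]
force: [-8.7, 8.2, 9.2]
width: 15.4
gripper_force: 60.0
```

send_rows(
  series=[
    {"ax": 0,"ay": 0,"az": 0,"hand": 1,"dx": 0,"dy": 0,"dz": -0.05},
    {"ax": 0,"ay": 0,"az": 0,"hand": 1,"dx": 0,"dy": 0,"dz": -0.08},
    {"ax": 0,"ay": 0,"az": 0,"hand": 1,"dx": 0,"dy": 0,"dz": -0.08},
    {"ax": 0,"ay": 0,"az": 0,"hand": 1,"dx": 0,"dy": 0,"dz": -0.08},
  ],
)

```text
clock: 13.7
eef_pos: [556.7, 65.1, 88.2]
tool_rot: [-3.139, 0.002, 0.581]
force: [-3.9, 6.5, -0.7]
width: 15.2
gripper_force: 58.7
```

send_rows(
  series=[
    {"ax": 0,"ay": 0,"az": 0,"hand": 1,"dx": 0,"dy": 0,"dz": 0.08},
    {"ax": 0,"ay": 0,"az": 0,"hand": 1,"dx": 0,"dy": 0,"dz": 0.18},
    {"ax": 0,"ay": 0,"az": 0,"hand": 1,"dx": 0,"dy": 0,"dz": 0.18},
    {"ax": 0,"ay": 0,"az": 0,"hand": 1,"dx": 0,"dy": 0,"dz": 0.18},
  ],
)

```text
clock: 14.1
eef_pos: [556.8, 65.1, 87.9]
tool_rot: [-3.139, 0.002, 0.58]
force: [-7.2, 5.8, 13.3]
width: 15.3
gripper_force: 60.9
```

send_rows(
  series=[
    {"ax": 0,"ay": 0,"az": 0,"hand": 1,"dx": 0,"dy": 0,"dz": -0.18},
    {"ax": 0,"ay": 0,"az": 0,"hand": 1,"dx": 0.1,"dy": 0.16,"dz": -0.18},
    {"ax": 0,"ay": 0,"az": 0,"hand": 1,"dx": 0.1,"dy": 0.16,"dz": -0.18},
    {"ax": 0,"ay": 0,"az": 0,"hand": 1,"dx": 0.1,"dy": 0.16,"dz": -0.08},
    {"ax": 0,"ay": 0,"az": 0,"hand": 1,"dx": 0.1,"dy": 0.16,"dz": 0},
    {"ax": 0,"ay": 0,"az": 0,"hand": 1,"dx": 0.1,"dy": 0.16,"dz": 0},
  ],
)

```text
clock: 14.7
eef_pos: [559.2, 63.4, 87.9]
tool_rot: [-3.141, 0.001, 0.58]
force: [-5.9, 3.5, 12.6]
width: 15.3
gripper_force: 60.7
```

send_rows(
  series=[
    {"ax": 0,"ay": 0,"az": 0,"hand": 1,"dx": 0,"dy": 0,"dz": -0.18},
    {"ax": 0,"ay": 0,"az": 0,"hand": 1,"dx": 0.11,"dy": 0.16,"dz": -0.18},
    {"ax": 0,"ay": 0,"az": 0,"hand": 1,"dx": 0.11,"dy": 0.16,"dz": -0.18},
    {"ax": 0,"ay": 0,"az": 0,"hand": 1,"dx": 0.11,"dy": 0.16,"dz": -0.08},
    {"ax": 0,"ay": 0,"az": 0,"hand": 1,"dx": 0.11,"dy": 0.16,"dz": 0},
    {"ax": 0,"ay": 0,"az": 0,"hand": 1,"dx": 0.11,"dy": 0.16,"dz": 0},
  ],
)

```text
clock: 15.3
eef_pos: [560.9, 62.6, 87.9]
tool_rot: [-3.14, 0.002, 0.58]
force: [-5.5, 4.0, 11.8]
width: 15.0
gripper_force: 60.8
```

send_rows(
  series=[
    {"ax": 0,"ay": 0,"az": 0,"hand": 1,"dx": 0,"dy": 0,"dz": -0.18},
    {"ax": 0,"ay": 0,"az": 0,"hand": 1,"dx": 0.115,"dy": 0.155,"dz": -0.18},
    {"ax": 0,"ay": 0,"az": 0,"hand": 1,"dx": 0.115,"dy": 0.155,"dz": -0.18},
    {"ax": 0,"ay": 0,"az": 0,"hand": 1,"dx": 0.115,"dy": 0.155,"dz": -0.08},
    {"ax": 0,"ay": 0,"az": 0,"hand": 1,"dx": 0.115,"dy": 0.155,"dz": 0},
    {"ax": 0,"ay": 0,"az": 0,"hand": 1,"dx": 0.115,"dy": 0.155,"dz": 0},
  ],
)

```text
clock: 15.9
eef_pos: [562.5, 61.8, 87.9]
tool_rot: [-3.14, 0.002, 0.58]
force: [-6.0, 3.5, 12.7]
width: 15.3
gripper_force: 60.8
```

send_rows(
  series=[
    {"ax": 0,"ay": 0,"az": 0,"hand": 1,"dx": 0,"dy": 0,"dz": -0.18},
    {"ax": 0,"ay": 0,"az": 0,"hand": 1,"dx": 0.125,"dy": 0.145,"dz": -0.18},
    {"ax": 0,"ay": 0,"az": 0,"hand": 1,"dx": 0.125,"dy": 0.145,"dz": -0.18},
    {"ax": 0,"ay": 0,"az": 0,"hand": 1,"dx": 0.125,"dy": 0.145,"dz": -0.08},
    {"ax": 0,"ay": 0,"az": 0,"hand": 1,"dx": 0.125,"dy": 0.145,"dz": 0},
    {"ax": 0,"ay": 0,"az": 0,"hand": 1,"dx": 0.125,"dy": 0.145,"dz": 0},
  ],
)

```text
clock: 16.5
eef_pos: [564.1, 61.2, 87.9]
tool_rot: [-3.14, 0.003, 0.58]
force: [-6.5, 3.4, 13.3]
width: 15.1
gripper_force: 60.9
```

send_rows(
  series=[
    {"ax": 0,"ay": 0,"az": 0,"hand": 1,"dx": 0,"dy": 0,"dz": -0.18},
    {"ax": 0,"ay": 0,"az": 0,"hand": 1,"dx": 0.13,"dy": 0.14,"dz": -0.18},
    {"ax": 0,"ay": 0,"az": 0,"hand": 1,"dx": 0.13,"dy": 0.14,"dz": -0.18},
    {"ax": 0,"ay": 0,"az": 0,"hand": 1,"dx": 0.13,"dy": 0.14,"dz": -0.08},
    {"ax": 0,"ay": 0,"az": 0,"hand": 1,"dx": 0.13,"dy": 0.14,"dz": 0},
    {"ax": 0,"ay": 0,"az": 0,"hand": 1,"dx": 0.13,"dy": 0.14,"dz": 0},
  ],
)

```text
clock: 17.1
eef_pos: [565.7, 60.7, 87.9]
tool_rot: [-3.14, 0.003, 0.58]
force: [-7.2, 4.3, 13.6]
width: 15.1
gripper_force: 61.0
```

send_rows(
  series=[
    {"ax": 0,"ay": 0,"az": 0,"hand": 1,"dx": 0,"dy": 0,"dz": -0.18},
    {"ax": 0,"ay": 0,"az": 0,"hand": 1,"dx": 0.13,"dy": 0.138,"dz": -0.18},
    {"ax": 0,"ay": 0,"az": 0,"hand": 1,"dx": 0.13,"dy": 0.138,"dz": -0.18},
    {"ax": 0,"ay": 0,"az": 0,"hand": 1,"dx": 0.13,"dy": 0.138,"dz": -0.08},
    {"ax": 0,"ay": 0,"az": 0,"hand": 1,"dx": 0.13,"dy": 0.138,"dz": 0},
    {"ax": 0,"ay": 0,"az": 0,"hand": 1,"dx": 0.13,"dy": 0.138,"dz": 0},
  ],
)

```text
clock: 17.7
eef_pos: [567.4, 60.2, 87.9]
tool_rot: [-3.14, 0.003, 0.58]
force: [-7.6, 3.8, 13.8]
width: 15.2
gripper_force: 60.9
```

send_rows(
  series=[
    {"ax": 0,"ay": 0,"az": 0,"hand": 1,"dx": 0,"dy": 0,"dz": -0.18},
    {"ax": 0,"ay": 0,"az": 0,"hand": 1,"dx": 0.137,"dy": 0.136,"dz": -0.18},
    {"ax": 0,"ay": 0,"az": 0,"hand": 1,"dx": 0.137,"dy": 0.136,"dz": -0.18},
    {"ax": 0,"ay": 0,"az": 0,"hand": 1,"dx": 0.137,"dy": 0.136,"dz": -0.08},
    {"ax": 0,"ay": 0,"az": 0,"hand": 1,"dx": 0.137,"dy": 0.136,"dz": 0},
    {"ax": 0,"ay": 0,"az": 0,"hand": 1,"dx": 0.137,"dy": 0.136,"dz": 0},
  ],
)

```text
clock: 18.3
eef_pos: [569.1, 59.8, 87.7]
tool_rot: [-3.14, 0.004, 0.58]
force: [-7.0, 3.4, 12.1]
width: 15.3
gripper_force: 60.8
```

send_rows(
  series=[
    {"ax": 0,"ay": 0,"az": 0,"hand": 1,"dx": 0,"dy": 0,"dz": -0.18},
    {"ax": 0,"ay": 0,"az": 0,"hand": 1,"dx": 0.14,"dy": 0.13,"dz": -0.18},
    {"ax": 0,"ay": 0,"az": 0,"hand": 1,"dx": 0.14,"dy": 0.13,"dz": -0.18},
    {"ax": 0,"ay": 0,"az": 0,"hand": 1,"dx": 0.14,"dy": 0.13,"dz": -0.08},
    {"ax": 0,"ay": 0,"az": 0,"hand": 1,"dx": 0.14,"dy": 0.13,"dz": 0},
    {"ax": 0,"ay": 0,"az": 0,"hand": 1,"dx": 0.14,"dy": 0.13,"dz": 0},
  ],
)

```text
clock: 18.9
eef_pos: [570.8, 59.3, 87.3]
tool_rot: [-3.14, 0.004, 0.58]
force: [-7.4, 2.4, 9.1]
width: 15.3
gripper_force: 60.5
```

send_rows(
  series=[
    {"ax": 0,"ay": 0,"az": 0,"hand": 1,"dx": 0,"dy": 0,"dz": -0.18},
    {"ax": 0,"ay": 0,"az": 0,"hand": 1,"dx": 0.147,"dy": 0.125,"dz": -0.18},
    {"ax": 0,"ay": 0,"az": 0,"hand": 1,"dx": 0.147,"dy": 0.125,"dz": -0.18},
    {"ax": 0,"ay": 0,"az": 0,"hand": 1,"dx": 0.147,"dy": 0.125,"dz": -0.08},
    {"ax": 0,"ay": 0,"az": 0,"hand": 1,"dx": 0.147,"dy": 0.125,"dz": 0},
    {"ax": 0,"ay": 0,"az": 0,"hand": 1,"dx": 0.147,"dy": 0.125,"dz": 0},
  ],
)

```text
clock: 19.5
eef_pos: [572.2, 58.9, 86.3]
tool_rot: [-3.139, 0.005, 0.58]
force: [-5.7, 3.9, 2.4]
width: 15.4
gripper_force: 59.5
```

send_rows(
  series=[
    {"ax": 0,"ay": 0,"az": 0,"hand": 1,"dx": 0,"dy": 0,"dz": -0.18},
    {"ax": 0,"ay": 0,"az": 0,"hand": 1,"dx": 0.155,"dy": 0.117,"dz": -0.18},
    {"ax": 0,"ay": 0,"az": 0,"hand": 1,"dx": 0.155,"dy": 0.117,"dz": -0.18},
    {"ax": 0,"ay": 0,"az": 0,"hand": 1,"dx": 0.155,"dy": 0.117,"dz": -0.08},
    {"ax": 0,"ay": 0,"az": 0,"hand": 1,"dx": 0.155,"dy": 0.117,"dz": 0},
    {"ax": 0,"ay": 0,"az": 0,"hand": 1,"dx": 0.155,"dy": 0.117,"dz": 0},
  ],
)

```text
clock: 20.1
eef_pos: [573.8, 58.6, 86.1]
tool_rot: [-3.139, 0.006, 0.579]
force: [-6.0, 2.7, 2.6]
width: 15.5
gripper_force: 59.4
```

send_rows(
  series=[
    {"ax": 0,"ay": 0,"az": 0,"hand": 1,"dx": 0,"dy": 0,"dz": 0.1},
    {"ax": 0,"ay": 0,"az": 0,"hand": 1,"dx": 0,"dy": 0,"dz": 0.2},
    {"ax": 0,"ay": 0,"az": 0,"hand": 1,"dx": 0,"dy": 0,"dz": 0.3},
    {"ax": 0,"ay": 0,"az": 0,"hand": 1,"dx": 0,"dy": 0,"dz": 0.4},
    {"ax": 0,"ay": 0,"az": 0,"hand": 1,"dx": 0,"dy": 0,"dz": 0.4},
    {"ax": 0,"ay": 0,"az": 0,"hand": 1,"dx": 0,"dy": 0,"dz": 0.4},
  ],
)

```text
clock: 20.7
eef_pos: [573.8, 58.6, 82.2]
tool_rot: [-3.139, 0.006, 0.579]
force: [-6.4, 2.8, 1.7]
width: 15.3
gripper_force: 59.5
```

send_rows(
  series=[
    {"ax": 0,"ay": 0,"az": 0,"hand": 1,"dx": 0,"dy": 0,"dz": 0.2},
    {"ax": 0,"ay": 0,"az": 0,"hand": 1,"dx": 0,"dy": 0,"dz": 0.4},
    {"ax": 0,"ay": 0,"az": 0,"hand": 1,"dx": 0,"dy": 0,"dz": 0.6},
    {"ax": 0,"ay": 0,"az": 0,"hand": 1,"dx": 0,"dy": 0,"dz": 0.8},
    {"ax": 0,"ay": 0,"az": 0,"hand": 1,"dx": 0,"dy": 0,"dz": 1},
    {"ax": 0,"ay": 0,"az": 0,"hand": 1,"dx": 0,"dy": 0,"dz": 1},
  ],
)

```text
clock: 21.3
eef_pos: [573.7, 58.6, 72.0]
tool_rot: [-3.139, 0.006, 0.58]
force: [-6.1, 2.1, 1.4]
width: 15.2
gripper_force: 59.4
```

send_rows(
  series=[
    {"ax": 0,"ay": 0,"az": 0,"hand": 1,"dx": 0,"dy": 0,"dz": 0.15},
    {"ax": 0,"ay": 0,"az": 0,"hand": 1,"dx": 0,"dy": 0,"dz": 0.3},
    {"ax": 0,"ay": 0,"az": 0,"hand": 1,"dx": 0,"dy": 0,"dz": 0.45},
    {"ax": 0,"ay": 0,"az": 0,"hand": 1,"dx": 0,"dy": 0,"dz": 0.55},
    {"ax": 0,"ay": 0,"az": 0,"hand": 1,"dx": 0,"dy": 0,"dz": 0.55},
    {"ax": 0,"ay": 0,"az": 0,"hand": 1,"dx": 0,"dy": 0,"dz": 0.55},
  ],
)

```text
clock: 21.9
eef_pos: [573.9, 58.6, 66.7]
tool_rot: [-3.139, 0.006, 0.58]
force: [-5.8, 3.5, 2.2]
width: 15.1
gripper_force: 59.4
```

send_rows(
  series=[
    {"ax": 0,"ay": 0,"az": 0,"hand": 1,"dx": -0.05,"dy": -0.04,"dz": 0.05},
    {"ax": 0,"ay": 0,"az": 0,"hand": 1,"dx": -0.1,"dy": -0.08,"dz": 0.1},
    {"ax": 0,"ay": 0,"az": 0,"hand": 1,"dx": -0.15,"dy": -0.12,"dz": 0.15},
    {"ax": 0,"ay": 0,"az": 0,"hand": 1,"dx": -0.15,"dy": -0.12,"dz": 0.15},
    {"ax": 0,"ay": 0,"az": 0,"hand": 1,"dx": -0.15,"dy": -0.12,"dz": 0.15},
  ],
)

```text
clock: 22.4
eef_pos: [573.2, 58.6, 66.1]
tool_rot: [-3.141, 0.004, 0.579]
force: [-6.5, 1.9, 8.4]
width: 15.4
gripper_force: 60.2
```

send_rows(
  series=[
    {"ax": 0,"ay": 0,"az": 0,"hand": 1,"dx": -0.05,"dy": -0.04,"dz": -0.03},
    {"ax": 0,"ay": 0,"az": 0,"hand": 1,"dx": -0.1,"dy": -0.06,"dz": -0.03},
    {"ax": 0,"ay": 0,"az": 0,"hand": 1,"dx": -0.1,"dy": -0.06,"dz": 0},
    {"ax": 0,"ay": 0,"az": 0,"hand": 1,"dx": -0.1,"dy": -0.06,"dz": 0.05},
    {"ax": 0,"ay": 0,"az": 0,"hand": 1,"dx": -0.1,"dy": -0.06,"dz": 0.05},
    {"ax": 0,"ay": 0,"az": 0,"hand": 1,"dx": -0.1,"dy": -0.06,"dz": 0.05},
  ],
)

```text
clock: 23.0
eef_pos: [572.9, 58.7, 66.1]
tool_rot: [-3.141, 0.002, 0.579]
force: [-5.6, 0.8, 10.0]
width: 15.2
gripper_force: 60.8
```

send_rows(
  series=[
    {"ax": 0,"ay": 0,"az": 0,"hand": 0.78,"dx": 0,"dy": 0,"dz": 0},
    {"ax": 0,"ay": 0,"az": 0,"hand": 0.7,"dx": 0,"dy": 0,"dz": 0},
    {"ax": 0,"ay": 0,"az": 0,"hand": 0.65,"dx": 0,"dy": 0,"dz": 0},
    {"ax": 0,"ay": 0,"az": 0,"hand": 0.65,"dx": 0,"dy": 0,"dz": 0},
    {"ax": 0,"ay": 0,"az": 0,"hand": 0.65,"dx": 0,"dy": 0,"dz": 0},
  ],
)

```text
clock: 23.5
eef_pos: [574.2, 59.3, 65.2]
tool_rot: [3.141, -0.0, 0.58]
force: [-0.4, 0.2, -0.3]
width: 30.2
gripper_force: 0.0
```

send_rows(
  series=[
    {"ax": 0,"ay": 0,"az": 0,"hand": 0.65,"dx": 0,"dy": 0,"dz": -0.5},
    {"ax": 0,"ay": 0,"az": 0,"hand": 0.65,"dx": 0,"dy": 0,"dz": -1.5},
    {"ax": 0,"ay": 0,"az": 0,"hand": 0.65,"dx": 0,"dy": 0,"dz": -3},
    {"ax": 0,"ay": 0,"az": 0,"hand": 0.65,"dx": 0,"dy": 0,"dz": -5},
    {"ax": 0,"ay": 0,"az": 0,"hand": 0.65,"dx": 0,"dy": 0,"dz": -7},
    {"ax": 0,"ay": 0,"az": 0,"hand": 0.65,"dx": 0,"dy": 0,"dz": -9},
    {"ax": 0,"ay": 0,"az": 0,"hand": 0.65,"dx": 0,"dy": 0,"dz": -11},
    {"ax": 0,"ay": 0,"az": 0,"hand": 0.65,"dx": 0,"dy": 0,"dz": -12},
    {"ax": 0,"ay": 0,"az": 0,"hand": 0.65,"dx": 0,"dy": 0,"dz": -12},
    {"ax": 0,"ay": 0,"az": 0,"hand": 0.65,"dx": 0,"dy": 0,"dz": -12},
  ],
)

```text
clock: 24.5
eef_pos: [573.5, 59.5, 185.0]
tool_rot: [-3.141, 0.0, 0.58]
force: [0.3, 1.2, 0.2]
width: 29.9
gripper_force: 0.0
```

```bash
python3 - <<'E'
from h import *
s=read_state();print({k:s[k] for k in("clock","eef_pos","force","width")})
c=get_image("scene");w=get_image("wrist")
a=np.zeros((400,800,3),np.uint8)
a[:,:400]=crop(c,205,180,100,100,4);a[:,400:]=crop(w,150,100,200,200,2)
cv2.imwrite("pics/m3.png",a)
E
```

```text
{'clock': 24.5, 'eef_pos': array([573.53108052,  59.53837026, 185.02169016]), 'force': array([0.32493928, 1.18567529, 0.18317335]), 'width': 29.869394492511425}
```

View pics/m3.png

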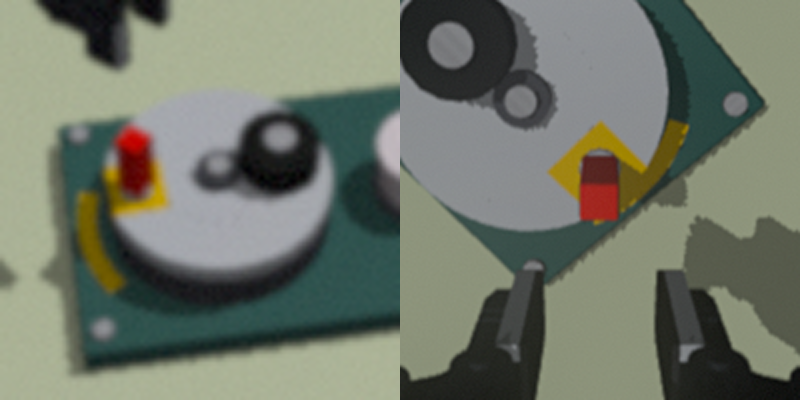

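The pin stands upright with its collar on the yellow patch (scene crop (137,190)). The wheel stays turned back, and the gripper is clear.

```bash
python3 -c "
from cell import *
print(finish_job())"
```

```text
the job is handed in; nothing more can be done
None
```

The job is handed in at 24.5 s: the pin found the lock hole at a wheel turn of about 0.8 rad, is pushed home and holds the wheel back, with the gripper clear; the jar and carton were not approached, though I did not re-check their positions.

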